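# Lay out the bar station on its silhouette mats

## Robot

A 6-joint arm with a two-finger parallel gripper is mounted at the origin on a cart in front of the work surface, level with it; the furniture and walls round the work are solid. World frame = base frame: x ahead of the robot, y to its left, z up, the work surface at z = 0. Lengths are in m, angles in degrees, forces in N, time in s.
With the tool pointing down it reaches from about 0.4 to 0.825 m from the base axis. Payload 7 kg.
Tool frame: the origin (TCP) lies on the centre line of the jaws, within the pads' length; the fingertips stand 19 mm ahead of it and the grasp point (between the pads) is the TCP; z points along the fingers, y is the line along which they close (so a half turn about z gives the same grasp; the last joint's range is limited). The gripper opens to 88 mm and grips with 3 to 60 N. Pads are 19 mm wide; open, the fingers measure 130 mm over their backs; the gripper's body (78 mm by 193 mm) begins 47 mm behind the grasp point.
Start: joints at [16.507, 20.546, 0.682, 0, -70.136, -16.507], TCP at [0.675, -0, 0.217] pointing down, gripper open.
Joint ranges: [-176.03, 176.03], [-82.01, 121.73], [-58.28, 71.71], [-173.87, 95.51], [-174.79, -0.11], [-173.66, 173.66]. Speed limits (degrees/s): [136.94, 136.94, 172.46, 180, 180, 180].

## Interface

Orientations are given as [roll, pitch, yaw] about the fixed x, y, z axes, in that order (R = Rz(yaw) Ry(pitch) Rx(roll)).
In Python, from plant import * gives the robot as it stands. The module is installed in compiled form; this text tells all that it offers.
- The arm moves only by the tool play_rows, never from a script. Its argument "deltas" is a list of rows, each a list of 6 numbers: the shift along the world's x, y, z scaled (see below), then the turn, a rotation vector about the world's x, y, z scaled (see below). A call has 1 to 10 rows; each row shifts and turns the commanded pose from where the row before left it; what a row does not reach is not made up. The controller multiplies each number of a shift by 800 mm and each number of a turn by 180 degrees. A row lasts 1/10 s, in which the tool goes at most 50 mm and 8.59 degrees, less where a joint would pass 70% of its speed; a pose out of reach is approached as far as the arm can. A call with a number of a shift or a turn outside -1 to 1 is refused whole. A call with a gripper value outside its range is refused whole. "gripper" is the gripper command: -1 is shut, 1 is fully open, values between are in proportion, set as the call begins (left out, the last holds). The fingers move at their own pace and stop on an object; the grip force is fixed at half the most. Time passes only in rows, so rows that do not move let the fingers close. It gives the time, the measured TCP pose, the force, the opening and the grip force at its end, in the units of the state.
- get_obs(): the state, without advancing time (a new reading comes with each control period).
- snapshot(name): name is "scene" or "side" or "wrist"; returns (picture, depth): 400x640x3 uint8, blue, green, red; 400x640 float32, m along the optical axis (not along the pixel's ray), 0 where there is no reading.
- camera_model(name): a dict with "fx", "fy", "cx", "cy" (pixels), "k1" (the pictures are not rectified: a ray, as slopes to the right and down, at radius r is drawn at 1 + k1 r^2 times it, then the intrinsics apply), "world_to_cam" (4x4, takes a point from world to camera coordinates). Camera axes: x right, y down, z forward; pixel columns grow to the right and rows downward; lengths in m; the calibration is good to about 2 mm. A picture is of the moment at which its call begins: read the wrist's pose just before it. camera_model takes no time and is no camera call; for the wrist camera it gives the pose at the moment of the call.
- close_job(): hands the job in; it is judged then, once.
The state is a dict: "clock": time; "joint_pos": joint angles; "qvel": joint speeds; "tau": joint torques, N m; "tool_pos": TCP position; "orientation": TCP orientation; "force": force on the tool from outside, world axes, zero at the start; "moment": the same for the moment, N m; "opening": finger opening in m; "gripper_force": force on a finger pad.
Only numpy, scipy, OpenCV 4.12 (cv2) and the standard library are available. Lean on these libraries where they do the work, as an engineer would, in place of code of your own. Each camera call takes 0.05 s, during which the arm holds its last target. There are 200 camera calls.

## Task

Set up the bar station: put the half bottle, the steel cup, the matchbox and the corkscrew each on the black mat whose white silhouette matches its shape, standing or lying as they are now, centred on and lined up with the silhouette, with the cup's handle over the tab. Let go of everything and leave it at rest, do not tip the bottle or the cup over on the way, and leave the empty votive glass by the cage where it is.

Things in the scene. Friction and masses are not known exactly. Their poses are not given: they have to be found in the camera images.
- half_bottle: full half bottle of red wine with red foil capsule, standing loose in the row of four loose things behind the mats (the bottles in the white wire cage are not meant). 235 mm tall; body 58 mm diameter up to 146 mm, neck 31 mm diameter from 146 to 235 mm; about 0.66 kg. Origin: centre of its underside, z up; round, so yaw means nothing
- steel_cup: steel ice cup with a strap handle, standing upright in the row of loose things, 92 mm tall, about 0.17 kg. Origin: underside, middle of the 58 (x) x 79 (y) mm outline with handle; the round body, 57 mm diameter, has its axis 10.5 mm toward +y from the origin, the handle reaches toward -y to 40 mm from it. z up. Grasp across the body along x
- cup_handle (a point): point on the steel cup's handle: 34 mm toward the cup's -y from its origin, 50 mm up; tells which way the handle points
- matchbox: closed red matchbox lying flat in the row of loose things, 36 (x) x 54 (y) x 15 mm high, about 30 g. Origin: centre of its underside, z up
- corkscrew: folded waiter's corkscrew, a bar with black sides and steel ends, lying flat in the row of loose things, 108 (x) x 20 (y) x 16 mm high, about 80 g. Origin: centre of its underside, x along its length, z up. Same both ways round
- mat_round: fixed black rubber mat, 120 (x) x 100 (y) x 3 mm, white silhouette flush in its top: a plain disc, 66 mm diameter, centred on the mat; for the half bottle. Origin: centre of the underside. One of four in the front row, any order
- mat_cup: fixed black rubber mat, 120 (x) x 100 (y) x 3 mm, white silhouette flush in its top: a disc, 64 mm diameter, centred 10.5 mm toward the mat's +y from its origin, with a tab 20 mm wide reaching to 44.5 mm on the -y side; for the steel cup, whose origin and axes then match the mat's. Origin: centre of the underside. One of four in the front row, any order
- mat_rectangle: fixed black rubber mat, 120 (x) x 100 (y) x 3 mm, white silhouette flush in its top: a rectangle 42 (x) x 60 (y) mm, centred on the mat; for the matchbox, either way round. Origin: centre of the underside. One of four in the front row, any order
- mat_long: fixed black rubber mat, 120 (x) x 100 (y) x 3 mm, white silhouette flush in its top: a long bar with round ends, 116 (x) x 26 (y) mm, centred on the mat; for the corkscrew, either way round. Origin: centre of the underside. One of four in the front row, any order
- votive: bystander: empty pale pink votive glass, low bowl 74 mm diameter, 43 mm high, loose, at the left end of the row of loose things near the wire cage. Origin: centre of its underside. Not to be moved
Not all that is in view belongs to the job. Leave any orange look-alike of the matchbox alone.

How it is judged:
By the outcome, as a careful person would: the job done as asked, in the order asked, and still so for the second after the job is handed in, with the robot touching nothing.
It also fails if it takes over 138 s, if anything falls off the work surface, if the arm or the gripper's body presses on something with over 40 N, if the wrist force passes 120 N, or if a joint passes its speed limit or range.

## Working session

There is one attempt and no reset: what is moved stays moved. The work goes in short steps, Python scripts to look and compute and a tool call to move; the robot and the scene stay as the last step left them, time stands still between calls to the robot, and variables do not carry over. Pictures are saved under pics/ and viewed, at most 14 in all, crops included, and the job is handed in when it is done.

Besides the shell and the picture viewer there is one more tool, called after "Emit:" as name(argument=value, ...), one argument or row to a line, values as JSON. play_rows: Moves the arm, as the interface text tells. Its arguments: {"type":"object","properties":{"deltas":{"type":"array","items":{"type":"array","items":{"type":"number","minimum":-1,"maximum":1}}},"gripper":{"type":"number"}},"required":["deltas"]}

```bash
mkdir -p pics; cat > h.py <<'E'
from plant import *
import numpy as np, cv2
def snap(name,fn):
    m=camera_model(name); p,d=snapshot(name); cv2.imwrite(f'pics/{fn}.png',p); np.savez(f'pics/{fn}.npz',d=d,p=p,**{k:np.array(v) for k,v in m.items()}); return p,d,m
def load(fn):
    z=np.load(f'pics/{fn}.npz'); return z['p'],z['d'],z
def ray(m,u,v):
    x=(u-m['cx'])/m['fx'];y=(v-m['cy'])/m['fy'];a,b=x,y
    for _ in range(20):
        s=1+m['k1']*(a*a+b*b);a,b=x/s,y/s
    return np.array([a,b,1.0])
def atz(m,u,v,z):
    T=np.linalg.inv(m['world_to_cam']);r=T[:3,:3]@ray(m,u,v);o=T[:3,3];return o+r*(z-o[2])/r[2]
def atd(m,u,v,d):
    T=np.linalg.inv(m['world_to_cam']);return T[:3,:3]@(ray(m,u,v)*d)+T[:3,3]
def proj(m,P):
    c=m['world_to_cam']@np.append(P,1);a,b=c[0]/c[2],c[1]/c[2];s=1+m['k1']*(a*a+b*b)
    return m['fx']*a*s+m['cx'],m['fy']*b*s+m['cy']
E
python3 - <<'E'
from h import *
for n in('scene','side','wrist'):
    p,d,m=snap(n,n+'0');print(n,np.linalg.inv(m['world_to_cam']).round(3).tolist(),m['fx'],m['k1'])
print(get_obs())
E
```

```text
scene [[0.739, -0.441, 0.509, 0.057], [-0.674, -0.468, 0.572, -0.616], [-0.014, -0.765, -0.643, 0.697], [0.0, 0.0, 0.0, 1.0]] 422.06752856025895 -0.009279699794713842
side [[0.996, -0.043, 0.084, 0.469], [-0.092, -0.647, 0.757, -0.781], [0.022, -0.761, -0.648, 0.713], [0.0, 0.0, 0.0, 1.0]] 399.60586694827293 -0.02382782932573737
wrist [[-1.0, 0.002, -0.002, 0.674], [0.001, 0.966, 0.259, -0.068], [0.002, 0.259, -0.966, 0.384], [0.0, 0.0, 0.0, 1.0]] 354.51804124961245 -0.08011122565041848
{'clock': 0.15, 'joint_pos': array([ 1.65069165e+01,  2.05843096e+01,  6.44633278e-01, -1.33639200e-02,
       -7.01357657e+01, -1.65061558e+01]), 'qvel': array([ 0.11497286, -0.02150754,  0.25670553,  0.10550949, -0.08349352,
        0.03266903]), 'tau': array([ 1.39394037e-04, -5.83274567e+01,  2.93289685e+01,  7.00122759e+00,
        8.75052094e-03, -9.76538854e-05]), 'tool_pos': array([ 6.74611668e-01, -3.85097641e-05,  2.16706864e-01]), 'orientation': array([ 1.79924097e+02, -9.38954666e-03, -9.00037823e+01]), 'force': array([-0.65884807, -0.10893521,  0.996824  ]), 'moment': array([-0.03584438,  0.06852512,  0.00316029]), 'gripper_force': 0.0, 'opening': 0.0877524375127563}
```

View pics/scene0.png

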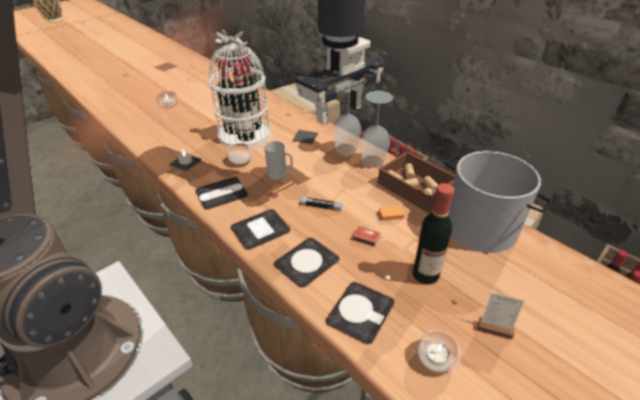

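View pics/side0.png

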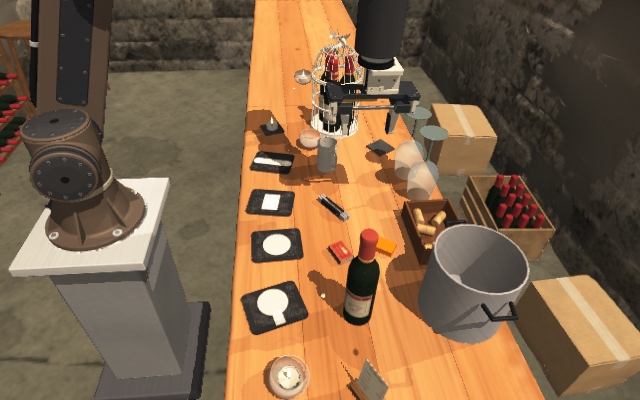

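View pics/wrist0.png

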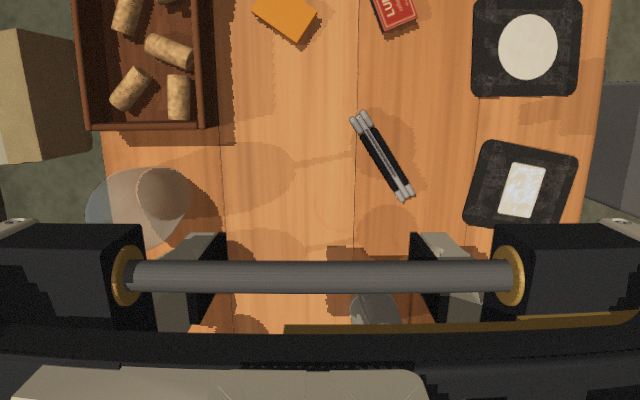

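Candidates in the scene view:
- **Bottle:** loose one at (433,235), against the caged ones at (240,95).
- **Matchbox:** red at (367,236), against the orange one at (391,213).
- **Cup:** (277,160), against the glasses and the bucket.
- **Corkscrew:** (320,203).
- **Mats:** long (221,192), rectangle (260,228), round (307,261), cup (361,311).
- **Votive:** (238,155).

Next I'll measure these from the depth clouds.

```bash
cat > cloud.py <<'E'
from h import *
def cloud(fn):
    p,d,m=load(fn); v,u=np.mgrid[0:400,0:640]
    x=(u-m['cx'])/m['fx'];y=(v-m['cy'])/m['fy'];a,b=x,y
    for _ in range(20):
        s=1+m['k1']*(a*a+b*b);a,b=x/s,y/s
    c=np.stack([a*d,b*d,d],-1);T=np.linalg.inv(m['world_to_cam'])
    w=c@T[:3,:3].T+T[:3,3]; w[d<=0]=np.nan
    return p,w,m
def top(fn,files,x0,x1,y0,y1,res=0.001):
    H,W=int((x1-x0)/res),int((y1-y0)/res); xs,ys=np.meshgrid(x1-np.arange(H)*res,y1-np.arange(W)*res,indexing='ij')
    p,d,m=load(fn); P=np.stack([xs,ys,np.full_like(xs,0.003)],-1)
    c=P@m['world_to_cam'][:3,:3].T+m['world_to_cam'][:3,3];a,b=c[...,0]/c[...,2],c[...,1]/c[...,2];s=1+m['k1']*(a*a+b*b)
    return cv2.remap(p,(m['fx']*a*s+m['cx']).astype(np.float32),(m['fy']*b*s+m['cy']).astype(np.float32),cv2.INTER_LINEAR)
E
python3 - <<'E'
from cloud import *
for f in('scene0','side0','wrist0'):
    p,w,m=cloud(f); g=p.astype(int)
    print(f)
    t=top(f,0,.3,.95,-.5,.5,.00125); cv2.imwrite(f'pics/top_{f}.png',t)
    # white silhouettes
    wh=((g.min(2)>150)&(w[...,2]<.02)&(w[...,2]>-.02)&(w[...,0]<.75)).astype(np.uint8)
    n,l,st,ce=cv2.connectedComponentsWithStats(wh)
    for i in range(1,n):
        if st[i,4]>100:
            vv,uu=np.where(l==i);q=np.array([atz(m,a,b,.003)[:2] for a,b in zip(uu,vv)])
            print(' white',st[i,4],ce[i].round(0),q.mean(0).round(4),[np.round(k,3) for k in cv2.minAreaRect((q*1000).astype(np.float32))])
    z=w[...,2]; ok=(z>.007)&(w[...,0]>.35)&(w[...,0]<.85)&(abs(w[...,1])<.45)
    n,l,st,ce=cv2.connectedComponentsWithStats(ok.astype(np.uint8))
    for i in range(1,n):
        if st[i,4]>60:
            k=l==i;q=w[k];c=p[k].mean(0).round(0)
            r=cv2.minAreaRect((q[:,:2]*1000).astype(np.float32))
            print(' obj',st[i,4],ce[i].round(0),c,'zmax',q[:,2].max().round(3),[np.round(s,1) for s in r])
E
```

```text
scene0
 white 322 [261. 136.] [0.692  0.3639] [array([701.926, 371.668]), array([156.858,  70.883]), np.float64(28.327)]
 white 186 [228. 137.] [0.6129 0.4297] [array([617.389, 442.372]), array([120.445,  51.351]), np.float64(77.72)]
 white 215 [214. 194.] [0.4297 0.2138] [array([433.598, 214.595]), array([32.273, 86.698]), np.float64(75.738)]
 white 341 [260. 227.] [0.4416 0.0269] [array([441.744,  27.282]), array([63.965, 44.847]), np.float64(79.951)]
 white 575 [306. 260.] [ 0.4537 -0.1279] [array([ 453.969, -127.602]), array([67.321, 66.148]), np.float64(83.728)]
 white 5017 [143. 341.] [ 0.1021 -0.0646] [array([69.725, -9.203]), array([155.938, 329.01 ]), np.float64(0.004)]
 white 861 [358. 309.] [ 0.4436 -0.2948] [array([ 448.748, -296.085]), array([64.24 , 85.234]), np.float64(44.289)]
 white 334 [436. 351.] [ 0.4811 -0.4509] [array([ 482.093, -449.487]), array([54.765, 39.18 ]), np.float64(66.093)]
 white 114 [127. 347.] [ 0.0738 -0.0637] [array([ 73.356, -63.544]), array([20.269, 22.457]), np.float64(47.375)]
 obj 6442 [341.  68.] [80. 85. 90.] zmax 0.485 [array([727.7,  27.
[... 2548 characters left out ...]
 np.float64(5.371)]
 white 1720 [521. 190.] [0.4407 0.0276] [array([440.461,  28.121]), array([59.507, 41.919]), np.float64(80.075)]
 obj 7894 [179.  66.] [43. 68. 99.] zmax 0.052 [array([ 813.8, -107. ]), array([126.3,  72.4]), np.float64(89.9)]
 obj 1716 [285.  16.] [ 50. 132. 205.] zmax 0.019 [array([ 705.7, -154.4]), array([36.4, 54.2]), np.float64(55.5)]
 obj 1012 [394.  12.] [ 59.  81. 169.] zmax 0.019 [array([ 597.8, -157.7]), array([36.6, 32.8]), np.float64(22.7)]
 obj 1889 [382. 156.] [71. 78. 85.] zmax 0.02 [array([604. , -11.2]), array([ 20.6, 107.5]), np.float64(33.1)]
 obj 101902 [313. 313.] [51. 58. 63.] zmax 0.344 [array([714.5,  71.6]), array([270.9, 220. ]), np.float64(0.1)]
```

View pics/top_side0.png

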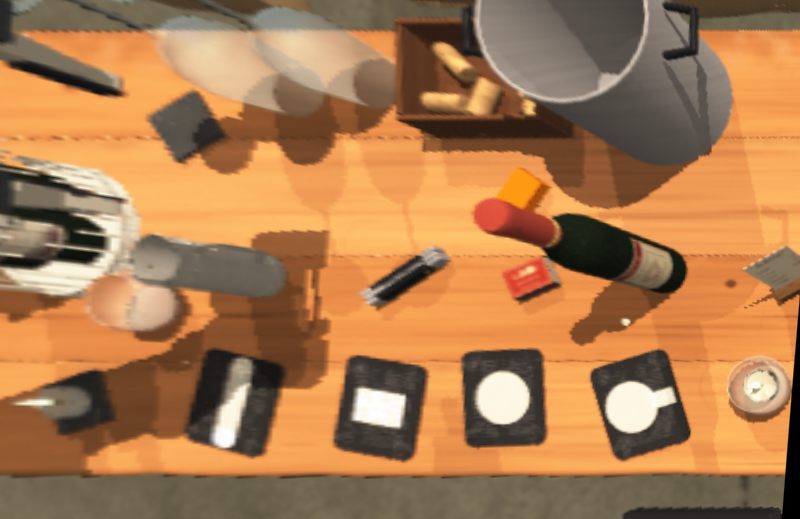

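```bash
python3 - <<'E'
from cloud import *
from scipy.optimize import least_squares
def circ(q):
    r=least_squares(lambda s:np.hypot(q[:,0]-s[0],q[:,1]-s[1])-s[2],[*q.mean(0),.025],loss='soft_l1',f_scale=.002).x
    return r.round(4)
for f in('scene0','side0'):
    p,w,m=cloud(f);z=w[...,2];print(f)
    for nm,(x,y),R,bands in(('bottle',(.595,-.245),.07,[(.03,.14),(.16,.225)]),('cup',(.606,.17),.06,[(.01,.085)]),('votive',(.53,.24),.07,[(.01,.04)])):
        for a,b in bands:
            k=(z>a)&(z<b)&(np.hypot(w[...,0]-x,w[...,1]-y)<R); q=w[k][:,:2]
            if len(q)>20:
                print(nm,a,len(q),circ(q),q.min(0).round(3),q.max(0).round(3))
    t=top(f,0,.3,.95,-.5,.5,.001); g=cv2.cvtColor(t,cv2.COLOR_BGR2GRAY)
    # silhouette + mat fit by rectangle outline
    for nm,(x,y) in dict(long=(.432,.213),rect=(.441,.027),round=(.453,-.128),cup=(.444,-.29)).items():
        r0,c0=int((.95-x)*1000),int((.5-y)*1000);s=g[r0-85:r0+85,max(c0-85,0):c0+85]
        sat=t[r0-85:r0+85,max(c0-85,0):c0+85].astype(int);ch=sat.max(2)-sat.min(2)
        k=((ch<22)|(s>170)).astype(np.uint8); k=cv2.morphologyEx(k,cv2.MORPH_OPEN,np.ones((9,9)))
        cs,_=cv2.findContours(k,cv2.RETR_EXTERNAL,cv2.CHAIN_APPROX_NONE);c=max(cs,key=cv2.contourArea)
        r=cv2.minAreaRect(c);u,v=r[0];print(nm,'mat',round(.95-(v+r0-85)/1000,4),round(.5-(u+max(c0-85,0))/1000,4),np.round(r[1],1),round(r[2],1))
p,_,_=load('scene0');q,_,_=load('side0')
a=cv2.resize(p[130:290,170:410],None,fx=2,fy=2,interpolation=cv2.INTER_CUBIC)
b=cv2.resize(q[110:230,240:400],(320,240),interpolation=cv2.INTER_CUBIC);c=cv2.resize(q[200:360,300:420],(240,320),interpolation=cv2.INTER_CUBIC)
o=np.zeros((580,800,3),np.uint8);o[:320,:480]=a;o[:320,500:740]=c;o[330:570,:320]=b;cv2.imwrite('pics/crop1.png',o)
E
```

```text
scene0
bottle 0.03 72 [ 0.6128 -0.3293  0.0279] [ 0.589 -0.315] [ 0.598 -0.306]
cup 0.01 662 [0.6077 0.1718 0.0277] [0.578 0.127] [0.635 0.204]
votive 0.01 200 [0.5706 0.2977 0.0358] [0.533 0.257] [0.593 0.309]
long mat 0.4468 0.2079 [ 95.2 117.1] 14.4
rect mat 0.4403 0.0253 [ 91.4 113.1] 9.9
round mat 0.4526 -0.1289 [113.2  92.1] 87.8
cup mat 0.4285 -0.2895 [137. 169.] 90.0
side0
cup 0.01 539 [0.6063 0.1713 0.0275] [0.578 0.127] [0.633 0.202]
votive 0.01 144 [0.5681 0.2948 0.0337] [0.533 0.255] [0.591 0.304]
long mat 0.4481 0.2071 [ 98.3 118.2] 14.6
rect mat 0.4413 0.0247 [ 96.7 116.4] 9.7
round mat 0.4531 -0.1289 [116.1  96.4] 87.7
cup mat 0.4295 -0.2895 [135. 169.] 90.0
```

View pics/crop1.png

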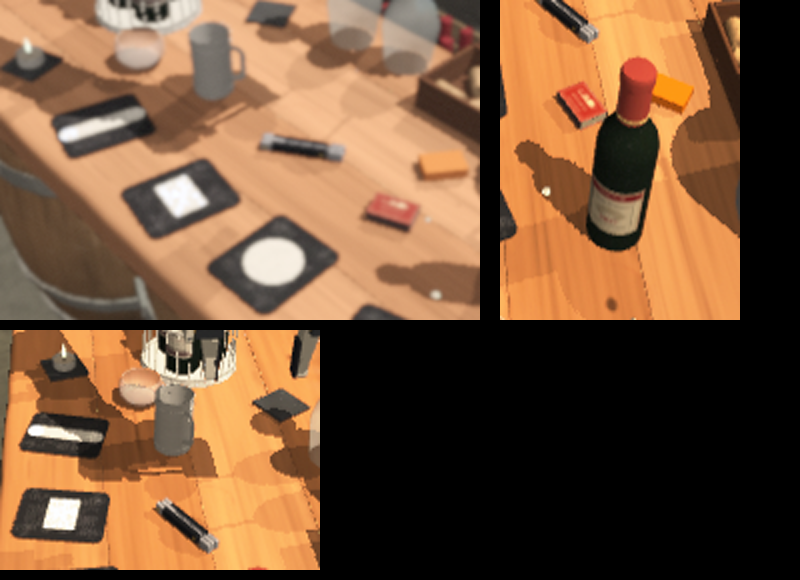

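The crop shows the red matchbox with its label at scene (366,235), apart from the orange block. The folded corkscrew is at (320,203), and the cup at (277,160) has its handle on the -y side. Next I'll refine the bottle, the cup handle and the cup mat.

```bash
python3 - <<'E'
from cloud import *
from scipy.optimize import least_squares,minimize
def circ(q):
    return least_squares(lambda s:np.hypot(q[:,0]-s[0],q[:,1]-s[1])-s[2],[*q.mean(0),.025],loss='soft_l1',f_scale=.002).x.round(4)
for f in('scene0','side0'):
    p,w,m=cloud(f);z=w[...,2];print(f)
    for a,b in[(.02,.14),(.16,.225)]:
        k=(z>a)&(z<b)&(np.hypot(w[...,0]-.613,w[...,1]+.329)<.06);q=w[k][:,:2];print('bottle',a,len(q),circ(q))
    k=(z>.01)&(z<.09)&(np.hypot(w[...,0]-.607,w[...,1]-.1715)<.06)&(np.hypot(w[...,0]-.607,w[...,1]-.1715)>.033);q=w[k]
    print('handle',len(q),q.mean(0),np.degrees(np.arctan2(*(q.mean(0)[:2]-[.607,.1715])[::-1])))
    # silhouette template fits
    t=top(f,0,.3,.95,-.5,.5,.001);g=cv2.cvtColor(t,cv2.COLOR_BGR2GRAY).astype(np.float32);g=cv2.GaussianBlur(g,(0,0),1.5)
    G=np.linspace(-.052,.052,105);X,Y=np.meshgrid(G,G,indexing='ij')
    M=dict(long=np.where(np.hypot(np.maximum(abs(X)-.045,0),Y)<.013,1,0),rect=(abs(X)<.021)&(abs(Y)<.03),round=np.hypot(X,Y)<.033,
      cup=(np.hypot(X,Y-.0105)<.032)|((abs(X)<.01)&(Y<0)&(Y>-.0445)))
    for n,(x,y,a) in dict(long=(.447,.208,-14.5),rect=(.441,.027,-9.8),round=(.453,-.128,2.3),cup=(.444,-.298,11)).items():
        T=cv2.GaussianBlur(M[n].astype(np.float32),(0,0),1.5)
        inside=(abs(X)<.058)&(abs(Y)<.046)
        def cost(s):
            c,sn=np.cos(np.radians(s[2])),np.sin(np.radians(s[2]))
            wx=s[0]+c*X-sn*Y;wy=s[1]+sn*X+c*Y
            v=cv2.remap(g,((.5-wy)*1000).astype(np.float32),((.95-wx)*1000).astype(np.float32),cv2.INTER_LINEAR)
            return -np.corrcoef(v[inside],T[inside])[0,1]
        r=minimize(cost,[x,y,a],method='Nelder-Mead',options=dict(initial_simplex=[[x,y,a],[x+.006,y,a],[x,y+.006,a],[x,y,a+5]],xatol=1e-5,fatol=1e-6))
        print(n,r.x.round(4),round(r.fun,3))
E
```

```text
scene0
bottle 0.02 1271 [ 0.6133 -0.3301  0.0288]
bottle 0.16 556 [ 0.6146 -0.3293  0.0163]
handle 57 [0.62708446 0.13382179 0.05217359] -61.94005007108609
long [  0.4425   0.2111 -16.1021] -0.888
rect [  0.4418   0.0272 -10.0764] -0.968
round [ 0.4541 -0.1275  0.445 ] -0.975
cup [ 0.4455 -0.2983 17.2835] -0.979
side0
bottle 0.02 1121 [ 0.6124 -0.3303  0.0289]
bottle 0.16 567 [ 0.6132 -0.3279  0.0176]
handle 36 [0.62603241 0.13313321 0.05360909] -63.61561342152223
long [  0.4424   0.21   -15.7453] -0.92
rect [  0.4408   0.0266 -10.0454] -0.987
round [ 0.4532 -0.128  -0.0389] -0.993
cup [ 0.4448 -0.2988 17.3013] -0.994
```

```bash
python3 - <<'E'
from cloud import *
for f in('scene0','side0'):
    p,w,m=cloud(f);k=(w[...,0]>.655)&(w[...,0]<1.1)&(w[...,1]<-.2)&(w[...,1]>-.45)
    q=w[k];print(np.nanmax(q[:,2]),[ (z,q[(q[:,2]>z)&(q[:,2]<z+.03)][:,0].min().round(3)) for z in(.05,.1,.15,.18,.2) if ((q[:,2]>z)&(q[:,2]<z+.03)).any()])
E
```

```text
0.1630072950813406 [(0.05, np.float64(0.743)), (0.1, np.float64(0.742)), (0.15, np.float64(0.742))]
0.16411885794941428 [(0.05, np.float64(0.744)), (0.1, np.float64(0.743)), (0.15, np.float64(0.744))]
```

Emit:
play_rows(
  deltas=[
    [0,-0.04,0.0625,0,0,0],
    [-0.015,-0.06,0.0125,0,0,0],
    [-0.015,-0.06,0,0,0,0],
    [-0.015,-0.06,0,0,0,0],
    [-0.015,-0.06,0,0,0,0],
    [0,0,0,0,0,0],
    [0,0,0,0,0,0],
  ],
  gripper=1,
)

```text
clock: 0.85
tool_pos: [0.6264, -0.2199, 0.2691]
orientation: [180.0, 0.0, -90.2]
force: [-0.2, 0.1, -0.5]
opening: 0.0877
gripper_force: 0.0
```

```bash
python3 - <<'E'
from cloud import *
snap('wrist','w1')
p,w,m=cloud('w1');z=w[...,2]
from scipy.optimize import least_squares
def circ(q):
    return least_squares(lambda s:np.hypot(q[:,0]-s[0],q[:,1]-s[1])-s[2],[*q.mean(0),.025],loss='soft_l1',f_scale=.002).x.round(4)
k=(z>.16)&(z<.24)&(np.hypot(w[...,0]-.613,w[...,1]+.329)<.06);q=w[k];print(len(q),circ(q[:,:2]) if len(q) else 0, np.median(q[q[:,2]>.23],0))
k=(z>.007)&(z<.022)&(np.hypot(w[...,0]-.602,w[...,1]+.169)<.05);q=w[k]
print(len(q),cv2.minAreaRect((q[:,:2]*1000).astype(np.float32)));q=q[q[:,2]>.012];print(len(q),cv2.minAreaRect((q[:,:2]*1000).astype(np.float32)))
E
```

```text
3890 [ 0.6137 -0.3252  0.012 ] [ 0.61301438 -0.32741542  0.23500561]
1245 ((601.91650390625, -167.2025146484375), (35.94466018676758, 54.3314323425293), 22.673152923583984)
1220 ((601.922607421875, -167.1942138671875), (35.94583511352539, 54.32027053833008), 22.7003173828125)
```

View pics/w1.png

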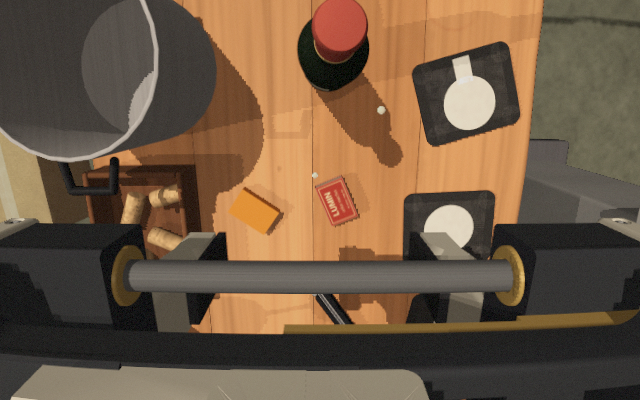

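Wrist view: the capsule is at (340,27), the matchbox at (336,200) and the orange block at (255,210). I'm going over the neck.

Emit:
play_rows(
  deltas=[
    [-0.0056,-0.0454,0,0,0,0],
    [-0.0056,-0.0454,0,0,0,0],
    [-0.0056,-0.0454,0,0,0,0],
    [0,0,0,0,0,0],
    [0,0,-0.0288,0,0,0],
    [0,0,-0.0288,0,0,0],
    [0,0,-0.0288,0,0,0],
    [0,0,0,0,0,0],
  ],
)

```text
clock: 1.7
tool_pos: [0.6125, -0.325, 0.1965]
orientation: [179.7, 0.1, -89.9]
force: [-0.2, -0.6, 0.2]
opening: 0.088
gripper_force: 0.0
```

Emit:
play_rows(
  deltas=[
    [0,0,0,0,0,0],
    [0,0,0,0,0,0],
    [0,0,0,0,0,0],
    [0,0,0,0,0,0],
    [0,0,0,0,0,0],
    [0,0,0,0,0,0],
    [0,0,0,0,0,0],
    [0,0,0,0,0,0],
  ],
  gripper=-1,
)

```text
clock: 2.5
tool_pos: [0.6137, -0.3276, 0.2004]
orientation: [-180.0, -0.0, -90.0]
force: [0.7, 0.4, -0.5]
opening: 0.0299
gripper_force: 30.0
```

Emit:
play_rows(
  deltas=[
    [0,0,0.01,0,0,0],
    [0,0,0.02,0,0,0],
    [0,0,0.015,0,0,0],
    [-0.006,0.0075,0.005,0,0,0],
    [-0.012,0.015,0,0,0,0],
    [-0.018,0.0225,0,0,0,0],
    [-0.023,0.029,0,0,0,0],
    [-0.024,0.03,0,0,0,0],
    [-0.024,0.03,0,0,0,0],
    [-0.024,0.03,0,0,0,0],
  ],
)

```text
clock: 3.5
tool_pos: [0.507, -0.195, 0.2398]
orientation: [179.9, 0.0, -90.0]
force: [0.3, 0.5, -7.3]
opening: 0.03
gripper_force: 30.0
```

Emit:
play_rows(
  deltas=[
    [-0.023,0.029,0,0,0,0],
    [-0.018,0.0225,0,0,0,0],
    [-0.012,0.015,0,0,0,0],
    [-0.01,0.012,0,0,0,0],
    [-0.006,0.0075,0,0,0,0],
    [0,0,0,0,0,0],
    [0,0,0,0,0,0],
    [0,0,0,0,0,0],
  ],
)

```text
clock: 4.3
tool_pos: [0.4541, -0.1278, 0.2402]
orientation: [180.0, -0.0, -90.0]
force: [-0.2, -0.0, -8.0]
opening: 0.03
gripper_force: 30.0
```

```bash
python3 - <<'E'
from cloud import *
print(get_obs()['tool_pos'])
from scipy.optimize import least_squares
def circ(q):
    return least_squares(lambda s:np.hypot(q[:,0]-s[0],q[:,1]-s[1])-s[2],[*q.mean(0),.025],loss='soft_l1',f_scale=.002).x.round(4)
for n in('scene','side'):
    snap(n,n+'1');p,w,m=cloud(n+'1');z=w[...,2]
    for a,b in((.05,.085),(.09,.12),(.125,.16)):
        k=(z>a)&(z<b)&(np.hypot(w[...,0]-.453,w[...,1]+.128)<.06);q=w[k];print(n,a,len(q),circ(q[:,:2]))
    k=(np.hypot(w[...,0]-.453,w[...,1]+.128)<.035)&(z>.02);print('zmin',np.sort(z[k])[:3])
E
```

```text
[ 0.45414619 -0.1278386   0.24021386]
scene 0.05 312 [ 0.4535 -0.1299  0.0287]
scene 0.09 296 [ 0.4536 -0.13    0.029 ]
scene 0.125 387 [ 0.4534 -0.13    0.0288]
zmin [0.04089291 0.04155114 0.04197674]
side 0.05 273 [ 0.4522 -0.1316  0.0286]
side 0.09 265 [ 0.4522 -0.1317  0.0286]
side 0.125 323 [ 0.4521 -0.1314  0.0286]
zmin [0.04141414 0.0418083  0.04202427]
```

Emit:
play_rows(
  deltas=[
    [0.001,0.0038,-0.012,0,0,0],
    [0,0,-0.012,0,0,0],
    [0,0,-0.012,0,0,0],
    [0,0,-0.006,0,0,0],
    [0,0,-0.0025,0,0,0],
    [0,0,-0.0013,0,0,0],
    [0,0,0,0,0,0],
    [0,0,0,0,0,0],
  ],
)

```text
clock: 5.2
tool_pos: [0.4547, -0.1245, 0.2041]
orientation: [-180.0, -0.0, -90.0]
force: [-0.1, 0.6, -6.7]
opening: 0.0299
gripper_force: 30.0
```

Emit:
play_rows(
  deltas=[
    [0,0,-0.001,0,0,0],
    [0,0,-0.0005,0,0,0],
    [0,0,0,0,0,0],
  ],
)

```text
clock: 5.5
tool_pos: [0.4551, -0.1246, 0.2033]
orientation: [-179.9, -0.0, -90.0]
force: [-0.7, 0.7, -1.3]
opening: 0.0302
gripper_force: 30.0
```

Contact made. I'll open the gripper and check the position from the cameras before leaving.

Emit:
play_rows(
  deltas=[
    [0,0,0,0,0,0],
    [0,0,0,0,0,0],
    [0,0,0,0,0,0],
    [0,0,0,0,0,0],
    [0,0,0.02,0,0,0],
    [0,0,0.04,0,0,0],
    [0,0,0.05,0,0,0],
    [0,0,0.0,0,0,0],
  ],
  gripper=1,
)

```text
clock: 6.3
tool_pos: [0.4571, -0.1249, 0.296]
orientation: [-179.5, -0.1, -90.0]
force: [0.1, 0.2, -0.3]
opening: 0.0856
gripper_force: 0.0
```

```bash
python3 - <<'E'
from cloud import *
print(get_obs()['tool_pos'])
from scipy.optimize import least_squares
def circ(q):
    return least_squares(lambda s:np.hypot(q[:,0]-s[0],q[:,1]-s[1])-s[2],[*q.mean(0),.025],loss='soft_l1',f_scale=.002).x.round(4)
for n in('scene','side'):
    snap(n,n+'2');p,w,m=cloud(n+'2');z=w[...,2]
    for a,b in((.02,.06),(.09,.14)):
        k=(z>a)&(z<b)&(np.hypot(w[...,0]-.453,w[...,1]+.128)<.06);q=w[k];print(n,a,len(q),circ(q[:,:2]))
E
```

```text
[ 0.45712503 -0.12492394  0.29597827]
scene 0.02 333 [ 0.454  -0.1272  0.0285]
scene 0.09 508 [ 0.4544 -0.1268  0.0287]
side 0.02 294 [ 0.4532 -0.1276  0.0289]
side 0.09 441 [ 0.4532 -0.1277  0.0287]
```

Emit:
play_rows(
  deltas=[
    [0.0145,0.0555,0,0,0,0],
    [0.0145,0.0555,0,0,0,0],
    [0.0145,0.0555,0,0,0,0],
    [0.0145,0.0555,0,0,0,0],
    [0.0145,0.0555,0,0,0,0],
    [0.0145,0.0555,0,0,0,0],
    [0.0145,0.0555,0,0,0,0],
    [0.0145,0.0555,0,0,0,0],
    [0,0,0,0,0,0],
    [0,0,0,0,0,0],
  ],
)

```text
clock: 7.4
tool_pos: [0.5467, 0.2314, 0.2884]
orientation: [179.8, -0.1, -89.9]
force: [-0.1, -0.2, 0.0]
opening: 0.0878
gripper_force: 0.0
```

```bash
python3 - <<'E'
from cloud import *
o=get_obs();print(o['tool_pos'],o['orientation'])
snap('wrist','w2')
E
```

```text
[0.54670411 0.23144593 0.28843261] [ 1.79839507e+02 -1.20151598e-01 -8.99113021e+01]
```

View pics/w2.png

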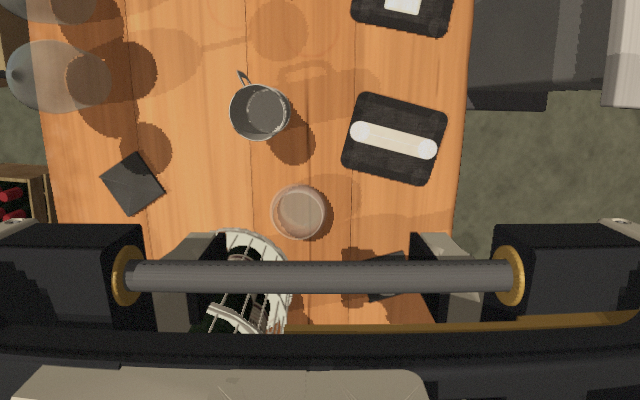

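The wrist view shows the cup rim at (260,111) with the handle toward (241,74). The long mat is at (394,140) and the votive at (298,212).

```bash
python3 - <<'E'
from cloud import *
from scipy.optimize import least_squares,minimize
p,w,m=cloud('w2');z=w[...,2]
k=(z>.085)&(z<.1)&(np.hypot(w[...,0]-.607,w[...,1]-.1715)<.045);q=w[k]
c=least_squares(lambda s:np.hypot(q[:,0]-s[0],q[:,1]-s[1])-s[2],[.607,.1715,.028],loss='soft_l1',f_scale=.001).x;print('rim',len(q),c)
R=np.hypot(w[...,0]-c[0],w[...,1]-c[1])
k=(z>.02)&(z<.1)&(R>.034)&(R<.07);q=w[k];d=q.mean(0)[:2]-c[:2];print('handle',len(q),q.min(0),q.max(0),np.degrees(np.arctan2(d[1],d[0])))
for u,v,h in((260,111,.092),):print(atz(m,u,v,h))
k=(z>.01)&(z<.05)&(np.hypot(w[...,0]-.57,w[...,1]-.295)<.06);q=w[k];print('votive',q.min(0),q.max(0))
x,y,a=.445,.2095,-15
t=top('w2',0,.3,.95,-.5,.5,.001);g=cv2.cvtColor(t,cv2.COLOR_BGR2GRAY).astype(np.float32);g=cv2.GaussianBlur(np.minimum(g,110),(0,0),1.5)
X,Y=np.meshgrid(np.arange(-.058,.0585,.001),np.arange(-.048,.0485,.001),indexing='ij')
T=cv2.GaussianBlur(np.where(np.hypot(np.maximum(abs(X)-.045,0),Y)<.013,1,0).astype(np.float32),(0,0),1.5)
def cost(s):
    c,sn=np.cos(np.radians(s[2])),np.sin(np.radians(s[2]));wx=s[0]+c*X-sn*Y;wy=s[1]+sn*X+c*Y
    v=cv2.remap(g,((.5-wy)*1000).astype(np.float32),((.95-wx)*1000).astype(np.float32),cv2.INTER_LINEAR);return -np.corrcoef(v.ravel(),T.ravel())[0,1]
r=minimize(cost,[x,y,a],method='Nelder-Mead',options=dict(initial_simplex=[[x,y,a],[x+.006,y,a],[x,y+.006,a],[x,y,a+5]],xatol=1e-5,fatol=1e-6));print(r.x,r.fun)
cv2.imwrite('pics/c2.png',cv2.resize(p[50:160,200:460],None,fx=3,fy=3,interpolation=cv2.INTER_CUBIC))
E
```

```text
rim 376 [0.6062045  0.17400975 0.02746079]
handle 91 [0.62163249 0.1293691  0.02803595] [0.62953437 0.14411802 0.08139191] -62.47649182928378
[0.6027563  0.17224225 0.092     ]
votive [0.53379986 0.26210012 0.01000102] [0.60594555 0.33340685 0.04630227]
[  0.44756026   0.21055068 -14.25054872] -0.9666158886584867
```

View pics/c2.png

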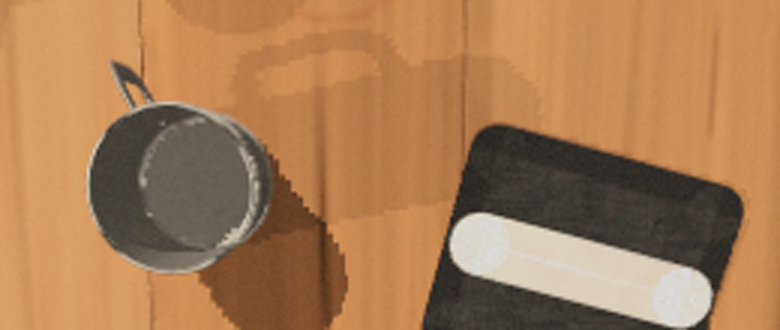

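```bash
python3 - <<'E'
from cloud import *
for f in('scene2','side2','w2'):
    p,w,m=cloud(f);k=(w[...,2]>.03)&(w[...,2]<.33)&(w[...,0]>.5)&(w[...,0]<.75)&(w[...,1]>.21)&(w[...,1]<.5);k&=np.hypot(w[...,0]-.57,w[...,1]-.297)>.045
    q=w[k];i=np.argsort(q[:,1])[:400:60];print(f,len(q),q[i].round(3).tolist())
E
```

```text
scene2 3149 [[0.667, 0.326, 0.183], [0.653, 0.334, 0.067], [0.634, 0.338, 0.033], [0.64, 0.344, 0.072], [0.65, 0.347, 0.056], [0.653, 0.349, 0.252], [0.617, 0.351, 0.081]]
side2 2969 [[0.674, 0.325, 0.188], [0.65, 0.33, 0.156], [0.672, 0.333, 0.148], [0.671, 0.334, 0.206], [0.692, 0.337, 0.1], [0.631, 0.34, 0.05], [0.637, 0.343, 0.126]]
w2 5039 [[0.593, 0.221, 0.314], [0.598, 0.222, 0.317], [0.596, 0.222, 0.318], [0.602, 0.222, 0.315], [0.601, 0.222, 0.303], [0.597, 0.222, 0.316], [0.604, 0.222, 0.304]]
```

Emit:
play_rows(
  deltas=[
    [0.02,-0.02,0,0,0,0.0385],
    [0.02,-0.02,0,0,0,0.0385],
    [0.02,-0.02,0,0,0,0.0385],
    [0.0125,-0.014,0,0,0,0.0373],
    [0,0,0,0,0,0],
    [0,0,0,0,0,0],
    [0,0,0,0,0,0],
  ],
)

```text
clock: 8.15
tool_pos: [0.6048, 0.1712, 0.2907]
orientation: [-180.0, 0.0, -62.6]
force: [0.4, -0.5, 0.9]
opening: 0.0875
gripper_force: 0.0
```

Emit:
play_rows(
  deltas=[
    [0.0019,0.0014,-0.05,0,0,0],
    [0,0,-0.05,0,0,0],
    [0,0,-0.05,0,0,0],
    [0,0,-0.05,0,0,0],
    [0,0,-0.04,0,0,0],
    [0,0,-0.02,0,0,0],
    [0,0,-0.0134,0,0,0],
    [0,0,0,0,0,0],
    [0,0,0,0,0,0],
  ],
)

```text
clock: 9.05
tool_pos: [0.6073, 0.1732, 0.0728]
orientation: [-179.9, -0.0, -62.5]
force: [-0.8, -0.0, 0.4]
opening: 0.0876
gripper_force: 0.0
```

Emit:
play_rows(
  deltas=[
    [0,0,0,0,0,0],
    [0,0,0,0,0,0],
    [0,0,0,0,0,0],
    [0,0,0,0,0,0],
    [0,0,0,0,0,0],
    [0,0,0,0,0,0],
  ],
  gripper=-1,
)

```text
clock: 9.65
tool_pos: [0.607, 0.1728, 0.0721]
orientation: [-180.0, -0.0, -62.5]
force: [-0.3, 0.3, 1.0]
opening: 0.0552
gripper_force: 30.0
```

Emit:
play_rows(
  deltas=[
    [0,0,0.02,0,0,0],
    [0,0,0.03,0,0,0],
    [0,-0.02,0.0125,0,0,0],
    [0,-0.04,0,0,0,0],
    [0,-0.05,0,0,0,0],
    [0,-0.05,0,0,0,0],
    [0,-0.05,0,0,0,-0.014],
    [0,-0.05,0,0,0,-0.014],
    [0,-0.05,0,0,0,-0.014],
    [0,-0.05,0,0,0,-0.0147],
  ],
)

```text
clock: 10.65
tool_pos: [0.6057, -0.1174, 0.1213]
orientation: [179.9, 0.0, -72.8]
force: [0.9, -0.2, -1.5]
opening: 0.0556
gripper_force: 30.0
```

Emit:
play_rows(
  deltas=[
    [0,-0.05,0,0,0,0],
    [0,-0.05,0,0,0,0],
    [0,-0.05,0,0,0,0],
    [-0.02,-0.04,0,0,0,0],
    [-0.04,-0.0266,0,0,0,0],
    [-0.05,0,0,0,0,0],
    [-0.05,0,0,0,0,0],
    [-0.03,0,0,0,0,0],
    [-0.0164,0,0,0,0,0],
    [0,0,0,0,0,0],
  ],
)

```text
clock: 11.65
tool_pos: [0.4398, -0.2888, 0.1219]
orientation: [180.0, 0.0, -72.8]
force: [0.9, -0.8, -1.5]
opening: 0.0553
gripper_force: 30.0
```

Emit:
play_rows(
  deltas=[
    [0,0,0,0,0,0],
    [0,0,0,0,0,0],
  ],
)

```text
clock: 11.85
tool_pos: [0.4426, -0.2887, 0.1217]
orientation: [-180.0, -0.0, -72.7]
force: [0.3, 0.0, -2.3]
opening: 0.0554
gripper_force: 30.0
```

```bash
cat > cupfit.py <<'E'
from cloud import *
import sys
from scipy.optimize import least_squares
tag,lo,hi,x,y=sys.argv[1],*map(float,sys.argv[2:6]);print(get_obs()['tool_pos'],get_obs()['orientation'])
for n in('scene','side'):
    snap(n,n+tag);p,w,m=cloud(n+tag);z=w[...,2]
    R0=np.hypot(w[...,0]-x,w[...,1]-y);k=(z>lo)&(z<hi)&(R0<.034);q=w[k]
    c=least_squares(lambda s:np.hypot(q[:,0]-s[0],q[:,1]-s[1])-s[2],[x,y,.0285],loss='soft_l1',f_scale=.001).x
    R=np.hypot(w[...,0]-c[0],w[...,1]-c[1]);k=(z>lo)&(z<hi)&(R>.033)&(R<.06)
    h=w[k].mean(0)[:2]-c[:2] if k.any() else [0,0];print(n,len(q),c.round(4),k.sum(),np.degrees(np.arctan2(h[1],h[0])),'zmin',np.sort(q[:,2])[:3])
E
python3 cupfit.py 3 .03 .1 .4419 -.2885
```

```text
[ 0.44263079 -0.28872022  0.12174114] [-1.79986348e+02 -1.46081466e-02 -7.26816165e+01]
scene 526 [ 0.4424 -0.2891  0.0275] 50 -72.86277388849221 zmin [0.0504854  0.05050395 0.05096104]
side 529 [ 0.4414 -0.2901  0.0274] 14 -73.0489418224649 zmin [0.04978803 0.05000209 0.05004385]
```

Emit:
play_rows(
  deltas=[
    [0,0.0013,-0.015,0,0,0],
    [0,0,-0.02,0,0,0],
    [0,0,-0.013,0,0,0],
    [0,0,-0.006,0,0,0],
    [0,0,-0.003,0,0,0],
    [0,0,-0.0015,0,0,0],
    [0,0,0,0,0,0],
    [0,0,0,0,0,0],
  ],
)

```text
clock: 12.75
tool_pos: [0.442, -0.2876, 0.0754]
orientation: [-180.0, -0.0, -72.7]
force: [0.0, -0.1, -1.5]
opening: 0.0554
gripper_force: 30.0
```

Emit:
play_rows(
  deltas=[
    [0,0,-0.0008,0,0,0],
    [0,0,0,0,0,0],
    [0,0,0,0,0,0],
  ],
)

```text
clock: 13.05
tool_pos: [0.4422, -0.2878, 0.075]
orientation: [-179.9, -0.1, -72.7]
force: [-0.4, 0.2, 4.7]
opening: 0.055
gripper_force: 30.0
```

Touching. I'll release and rise straight up.

Emit:
play_rows(
  deltas=[
    [0,0,0,0,0,0],
    [0,0,0,0,0,0],
    [0,0,0,0,0,0],
    [0,0,0,0,0,0],
    [0,0,0.02,0,0,0],
    [0,0,0.04,0,0,0],
    [0,0,0.06,0,0,0],
    [0,0,0.06,0,0,0],
    [0,0,0.05,0,0,0],
    [0,0,0,0,0,0],
  ],
  gripper=1,
)

```text
clock: 14.05
tool_pos: [0.4443, -0.2889, 0.2647]
orientation: [-179.6, -0.4, -72.7]
force: [-0.1, 0.7, 0.1]
opening: 0.0878
gripper_force: 0.0
```

```bash
python3 cupfit.py 4 .01 .1 .4419 -.2885
```

```text
[ 0.44426286 -0.2888729   0.264734  ] [-179.55081755   -0.37721139  -72.66397042]
scene 1410 [ 0.442  -0.2881  0.0275] 96 -72.65330927770664 zmin [0.01033881 0.01039409 0.01039896]
side 1198 [ 0.4412 -0.2892  0.0275] 36 -72.52355815705054 zmin [0.0105829  0.01111003 0.01116723]
```

Emit:
play_rows(
  deltas=[
    [0.0395,0.03,0,0,0,0.006],
    [0.0395,0.03,0,0,0,0.006],
    [0.0395,0.03,0,0,0,0.006],
    [0.0395,0.03,0,0,0,0.006],
    [0.0395,0.03,0,0,0,0.006],
    [0,0,0,0,0,0],
    [0,0,0,0,0,0],
    [0,0,0,0,0,0],
  ],
  gripper=0.36,
)

```text
clock: 14.95
tool_pos: [0.5987, -0.1678, 0.2571]
orientation: [179.9, 0.1, -67.3]
force: [0.8, 0.4, 0.8]
opening: 0.0594
gripper_force: 0.0
```

Emit:
play_rows(
  deltas=[
    [0.0022,0,-0.05,0,0,0],
    [0,0,-0.05,0,0,0],
    [0,0,-0.05,0,0,0],
    [0,0,-0.05,0,0,0],
    [0,0,-0.045,0,0,0],
    [0,0,-0.02,0,0,0],
    [0,0,0,0,0,0],
    [0,0,0,0,0,0],
  ],
)

```text
clock: 15.75
tool_pos: [0.6012, -0.1683, 0.047]
orientation: [-180.0, -0.0, -67.3]
force: [-0.1, -0.1, 0.8]
opening: 0.0593
gripper_force: 0.0
```

```bash
python3 - <<'E'
from h import *
o=get_obs();print(o['tool_pos'],o['orientation'])
E
```

```text
[ 0.60123994 -0.16831718  0.04702457] [-1.79996583e+02 -2.12189691e-02 -6.73420440e+01]
```

Emit:
play_rows(
  deltas=[
    [0.0008,0,-0.015,0,0,0],
    [0,0,-0.01,0,0,0],
    [0,0,-0.006,0,0,0],
    [0,0,0,0,0,0],
  ],
)

```text
clock: 16.15
tool_pos: [0.6015, -0.1675, 0.0209]
orientation: [179.9, 0.0, -67.3]
force: [-0.7, -1.1, -1.3]
opening: 0.0594
gripper_force: 0.0
```

Emit:
play_rows(
  deltas=[
    [0,0,0,0,0,0],
    [0,0,0,0,0,0],
    [0,0,0,0,0,0],
    [0,0,0,0,0,0],
    [0,0,0,0,0,0],
  ],
  gripper=-1,
)

```text
clock: 16.65
tool_pos: [0.6021, -0.1675, 0.0217]
orientation: [-180.0, -0.0, -67.3]
force: [0.2, 0.4, -0.2]
opening: 0.0252
gripper_force: 0.0
```

Emit:
play_rows(
  deltas=[
    [0,0,0,0,0,0],
    [0,0,0,0,0,0],
  ],
)

```text
clock: 16.85
tool_pos: [0.602, -0.1675, 0.0216]
orientation: [-180.0, -0.0, -67.3]
force: [0.1, 0.8, -0.3]
opening: 0.0091
gripper_force: 0.0
```

```bash
python3 - <<'E'
from h import *
p,d,m=snap('side','side5');q,_,_=snap('wrist','w5');r,_,_=snap('scene','scene5')
a=cv2.resize(p[180:320,280:440],None,fx=2.4,fy=2.4);b=cv2.resize(r[180:300,300:460],(384,288))
o=np.zeros((600,800,3),np.uint8);o[:336,:384]=a;o[:288,400:784]=b;o[340:600,:416]=cv2.resize(q,(416,260));cv2.imwrite('pics/c5.png',o)
E
```

```text
(no output)
```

View pics/c5.png

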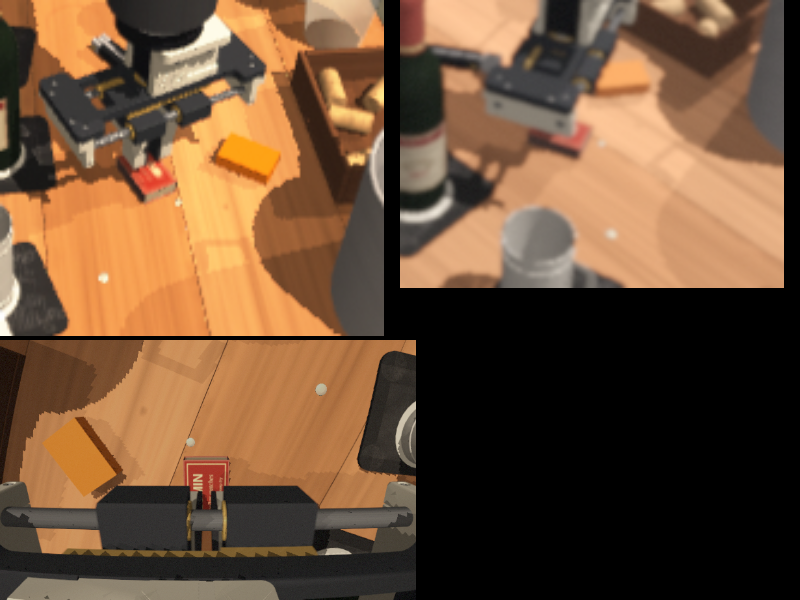

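```bash
python3 - <<'E'
from cloud import *
for f in('w5','side5','scene5'):
    p,w,m=cloud(f);g=p.astype(int);z=w[...,2]
    k=(g[...,2]>g[...,1]*1.7)&(g[...,2]>70)&(z>.006)&(z<.03)&(np.hypot(w[...,0]-.6,w[...,1]+.17)<.06);q=w[k]
    print(f,len(q),cv2.minAreaRect((q[:,:2]*1000).astype(np.float32)),np.percentile(q[:,2],[50,95]))
    k=(g.max(2)-g.min(2)<25)&(z>.004)&(z<.08)&(np.hypot(w[...,0]-.6,w[...,1]+.17)<.05);q=w[k]
    print('fingers',len(q),q.min(0),q.max(0),[ (round(a,3),q[(q[:,2]>a)&(q[:,2]<a+.01)].mean(0).round(3).tolist(),((q[:,2]>a)&(q[:,2]<a+.01)).sum()) for a in np.arange(.004,.06,.01)])
p,_,_=load('w5');cv2.imwrite('pics/c5b.png',cv2.resize(p[160:340,220:420],None,fx=3,fy=3))
E
```

```text
w5 2721 ((604.411865234375, -173.71432495117188), (35.86819839477539, 41.029258728027344), 22.984712600708008) [0.01606368 0.01709542]
fingers 1151 [ 0.59181891 -0.19955761  0.00534147] [ 0.62843979 -0.1554448   0.07988453] [(np.float64(0.004), [0.612, -0.192, 0.008], np.int64(8)), (np.float64(0.014), [0.602, -0.168, 0.016], np.int64(2)), (np.float64(0.024), [0.605, -0.175, 0.033], np.int64(21)), (np.float64(0.034), [0.604, -0.175, 0.04], np.int64(120)), (np.float64(0.044), [0.606, -0.174, 0.05], np.int64(247)), (np.float64(0.054), [0.605, -0.175, 0.059], np.int64(148))]
side5 168 ((600.8197631835938, -169.30975341796875), (36.65297317504883, 54.6619987487793), 22.293285369873047) [0.01534874 0.01733191]
fingers 76 [ 0.57597315 -0.19919666  0.00669608] [ 0.61632333 -0.15678438  0.07354347] [(np.float64(0.004), [0.585, -0.178, 0.01], np.int64(26)), (np.float64(0.014), [0.576, -0.157, 0.014], np.int64(1)), (np.float64(0.024), [0.607, -0.169, 0.033], np.int64(2)), (np.float64(0.034), [0.607, -0.17, 0.04], np.int64(14)), (np.float64(0.044), [0.606, -0.172, 0.049], np.int64(17)), (np.float64(0.054), [0.605, -0.176, 0.059], np.int64(12))]
scene5 77 ((594.3970336914062, -179.42626953125), (31.216386795043945, 50.9696159362793), 59.04302978515625) [0.01514064 0.01712333]
fingers 24 [ 0.5765291  -0.19328993  0.00478165] [ 0.59269423 -0.15379279  0.01265707] [(np.float64(0.004), [0.584, -0.171, 0.008], np.int64(24)), (np.float64(0.014), [nan, nan, nan], np.int64(0)), (np.float64(0.024), [nan, nan, nan], np.int64(0)), (np.float64(0.034), [nan, nan, nan], np.int64(0)), (np.float64(0.044), [nan, nan, nan], np.int64(0)), (np.float64(0.054), [nan, nan, nan], np.int64(0))]<stdin>:7: RuntimeWarning: Mean of empty slice.
  ret = um.true_divide(
```

View pics/c5b.png

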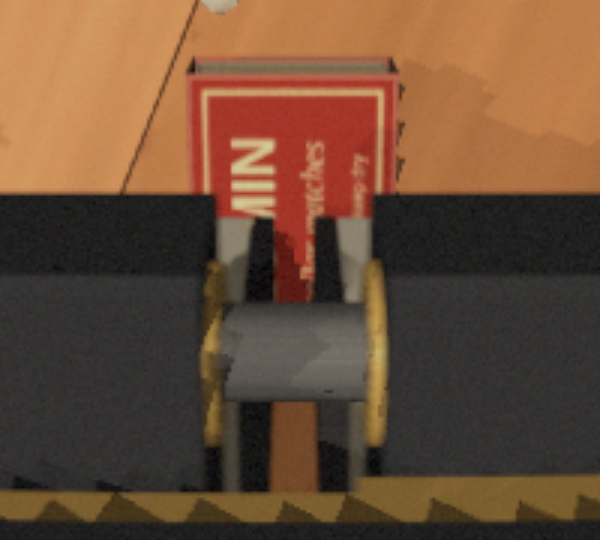

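The matchbox hasn't moved, at (0.601,-0.169). The fingers closed just above it, so their tips sit higher than the nominal 19 mm. I'll open and feel downward in small steps.

Emit:
play_rows(
  deltas=[
    [0,0,0.005,0,0,0],
    [0,0,0,0,0,0],
    [0,0,0,0,0,0],
    [0,0,0,0,0,0],
    [0,0,0,0,0,0],
    [0,0,0,0,0,0],
    [0,0,0,0,0,0],
  ],
  gripper=0.36,
)

```text
clock: 17.7
tool_pos: [0.602, -0.1676, 0.0255]
orientation: [180.0, 0.0, -67.3]
force: [0.0, -0.0, 0.5]
opening: 0.052
gripper_force: 0.0
```

```bash
python3 - <<'E'
from cloud import *
o=get_obs();print(o['tool_pos'],o['opening'],o['force'])
snap('wrist','w6');snap('side','side6');p,w,m=cloud('w6')
q,ws,_=cloud('side6');g=q.astype(int)
for W,f in((w,'w'),(ws,'s')):
    P=p if f=='w' else q; g=P.astype(int)
    k=(g.max(2)-g.min(2)<25)&(W[...,2]>-.01)&(W[...,2]<.06)&(np.hypot(W[...,0]-.602,W[...,1]+.168)<.07);Q=W[k];i=np.argsort(Q[:,2]);print(f,Q[i][:200:12].round(3).tolist())
o=np.zeros((600,800,3),np.uint8);o[:420,:480]=cv2.resize(q[180:320,280:440],(480,420),interpolation=cv2.INTER_CUBIC);o[430:600,:272]=cv2.resize(p,(272,170));cv2.imwrite('pics/c6.png',o)
E
```

```text
[ 0.60202005 -0.16755492  0.02549376] 0.051995208111640365 [ 2.66130556e-04 -2.11105896e-02  4.82966592e-01]
w [[0.622, -0.135, -0.001], [0.596, -0.199, 0.01], [0.626, -0.158, 0.036], [0.579, -0.185, 0.036], [0.624, -0.153, 0.037], [0.628, -0.164, 0.037], [0.628, -0.162, 0.038], [0.63, -0.164, 0.038], [0.628, -0.163, 0.039], [0.625, -0.156, 0.039], [0.578, -0.178, 0.04], [0.628, -0.164, 0.04], [0.628, -0.164, 0.041], [0.579, -0.181, 0.041], [0.58, -0.184, 0.041], [0.628, -0.163, 0.042], [0.625, -0.156, 0.042]]
s [[0.591, -0.189, 0.004], [0.582, -0.17, 0.011], [0.627, -0.162, 0.04], [0.629, -0.164, 0.048], [0.633, -0.165, 0.052], [0.628, -0.163, 0.058]]
```

View pics/c6.png

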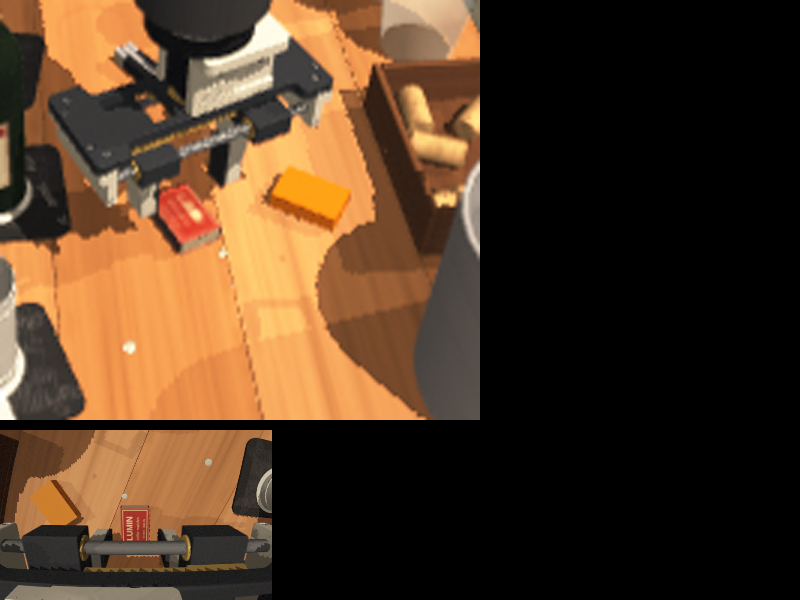

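Emit:
play_rows(
  deltas=[
    [0,-0.001,-0.005,0,0,0],
    [0,0,-0.004,0,0,0],
    [0,0,-0.003,0,0,0],
    [0,0,0,0,0,0],
  ],
)

```text
clock: 18.2
tool_pos: [0.6016, -0.1683, 0.0153]
orientation: [179.9, 0.0, -67.3]
force: [-0.2, -0.1, 0.0]
opening: 0.0597
gripper_force: 0.0
```

```bash
python3 - <<'E'
from cloud import *
o=get_obs();print(o['tool_pos'],o['opening'],o['force'])
for n in('wrist','side'):
    snap(n,n+'7');P,W,m=cloud(n+'7');g=P.astype(int)
    k=(g.max(2)-g.min(2)<40)&(W[...,2]>.004)&(W[...,2]<.06)&(np.hypot(W[...,0]-.602,W[...,1]+.168)<.07);Q=W[k];i=np.argsort(Q[:,2]);print(n,Q[i][:100:8].round(3).tolist())
    for z in(.0,.01,.02,.03,.04): print(z,[np.round(proj(m,np.array([.602+s*.030,-.168+s*.0125,z]))) .tolist() for s in(-1,1)])
P,_,_=load('side7');Q,_,_=load('wrist7')
a=cv2.resize(P[200:280,310:390],(560,560),interpolation=cv2.INTER_CUBIC);cv2.imwrite('pics/c7.png',a)
E
```

```text
[ 0.60163084 -0.16834934  0.01529924] 0.05967932322234161 [-0.23065205 -0.13781358  0.02868637]
wrist [[0.628, -0.185, 0.004], [0.596, -0.199, 0.012], [0.573, -0.18, 0.025], [0.63, -0.158, 0.025], [0.628, -0.155, 0.026], [0.627, -0.153, 0.026], [0.633, -0.163, 0.026], [0.572, -0.177, 0.027], [0.627, -0.152, 0.027], [0.574, -0.182, 0.027], [0.576, -0.185, 0.028], [0.572, -0.176, 0.028], [0.574, -0.182, 0.028]]
0.0 [[375.0, 229.0], [257.0, 229.0]]
0.01 [[378.0, 236.0], [254.0, 236.0]]
0.02 [[381.0, 243.0], [250.0, 243.0]]
0.03 [[385.0, 251.0], [246.0, 251.0]]
0.04 [[389.0, 260.0], [242.0, 261.0]]
side [[0.584, -0.174, 0.005], [0.582, -0.17, 0.008], [0.591, -0.189, 0.011], [0.576, -0.188, 0.028], [0.625, -0.151, 0.032], [0.628, -0.161, 0.035], [0.558, -0.188, 0.037], [0.625, -0.148, 0.039], [0.628, -0.157, 0.041], [0.561, -0.194, 0.043], [0.554, -0.177, 0.045], [0.561, -0.194, 0.047], [0.631, -0.164, 0.048]]
0.0 [[328.0, 259.0], [352.0, 249.0]]
0.01 [[328.0, 256.0], [352.0, 246.0]]
0.02 [[329.0, 253.0], [353.0, 244.0]]
0.03 [[329.0, 250.0], [353.0, 241.0]]
0.04 [[329.0, 247.0], [353.0, 238.0]]
```

View pics/c7.png

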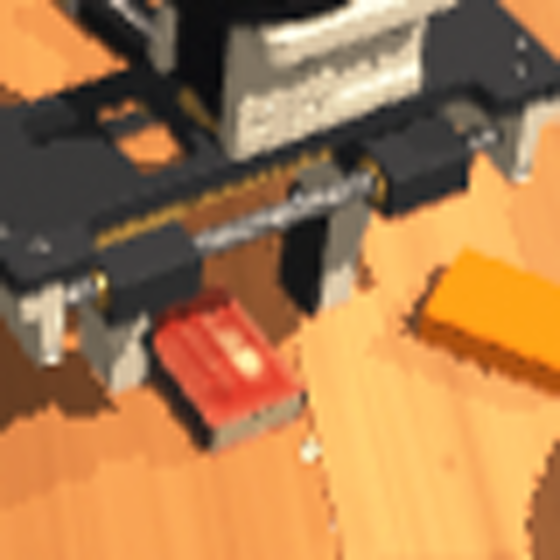

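```bash
python3 - <<'E'
from cloud import *
for n in('wrist7','side7'):
    P,W,m=cloud(n)
    c,s=np.cos(np.radians(22.7)),np.sin(np.radians(22.7));dx,dy=W[...,0]-.6016,W[...,1]+.1683
    a=c*dx+s*dy;b=-s*dx+c*dy
    for lo,hi in((-.12,-.07),(-.07,-.055),(-.055,-.03),(.028,.055),(.055,.07),(.07,.12)):
        k=(a>lo)&(a<hi)&(abs(b)<.04)&(W[...,2]>.008)&(W[...,2]<.12);q=np.sort(W[k][:,2]);print(n,lo,hi,len(q),q[:60:8].round(3))
m=load('side7')[2]
for s in(-1,1):
    for z in(0,.02,.04,.06): print(s,z,np.round(proj(m,np.array([.6016+s*.09*.9225,-.1683+s*.09*.386,z]))))
E
```

```text
wrist7 -0.12 -0.07 4880 [0.091 0.091 0.091 0.092 0.092 0.092 0.092 0.092]
wrist7 -0.07 -0.055 3799 [0.096 0.096 0.097 0.097 0.097 0.097 0.097 0.098]
wrist7 -0.055 -0.03 14860 [0.024 0.025 0.026 0.026 0.027 0.027 0.028 0.028]
wrist7 0.028 0.055 15508 [0.024 0.025 0.026 0.026 0.027 0.027 0.028 0.029]
wrist7 0.055 0.07 3427 [0.095 0.096 0.096 0.097 0.097 0.097 0.097 0.097]
wrist7 0.07 0.12 9078 [0.008 0.008 0.008 0.008 0.008 0.009 0.009 0.009]
side7 -0.12 -0.07 127 [0.089 0.093 0.094 0.095 0.096 0.098 0.099 0.1  ]
side7 -0.07 -0.055 89 [0.095 0.101 0.103 0.107 0.109 0.112 0.113 0.114]
side7 -0.055 -0.03 310 [0.027 0.031 0.033 0.036 0.037 0.041 0.043 0.045]
side7 0.028 0.055 331 [0.025 0.03  0.033 0.036 0.039 0.041 0.044 0.046]
side7 0.055 0.07 37 [0.097 0.107 0.112 0.113 0.115]
side7 0.07 0.12 284 [0.008 0.011 0.013 0.013 0.014 0.014 0.014 0.015]
-1 0 [306. 268.]
-1 0.02 [306. 262.]
-1 0.04 [306. 256.]
-1 0.06 [306. 250.]
1 0 [372. 241.]
1 0.02 [373. 236.]
1 0.04 [374. 230.]
1 0.06 [375. 224.]
```

Both cameras put the tips at z ≈ 24 mm and the body at z ≈ 91 mm. The tool therefore rides about 28 mm higher than its reading, so I'll lower it in careful steps.

Emit:
play_rows(
  deltas=[
    [0,0,-0.004,0,0,0],
    [0,0,-0.004,0,0,0],
    [0,0,-0.004,0,0,0],
    [0,0,0,0,0,0],
  ],
)

```text
clock: 18.7
tool_pos: [0.6016, -0.1683, 0.0057]
orientation: [179.9, 0.0, -67.3]
force: [-0.8, -0.7, -0.3]
opening: 0.0598
gripper_force: 0.0
```

Emit:
play_rows(
  deltas=[
    [0,0,-0.004,0,0,0],
    [0,0,-0.003,0,0,0],
    [0,0,0,0,0,0],
  ],
)

```text
clock: 19.0
tool_pos: [0.6018, -0.1684, 0.0003]
orientation: [180.0, 0.0, -67.3]
force: [0.2, -0.7, 0.5]
opening: 0.0597
gripper_force: 0.0
```

```bash
python3 - <<'E'
from cloud import *
o=get_obs();print(o['tool_pos'],o['opening'],o['force'])
snap('wrist','wrist8')
for n in('wrist8',):
    P,W,m=cloud(n)
    c,s=np.cos(np.radians(22.7)),np.sin(np.radians(22.7));dx,dy=W[...,0]-.6016,W[...,1]+.1683
    a=c*dx+s*dy;b=-s*dx+c*dy
    for lo,hi in((-.055,-.03),(.028,.055)):
        k=(a>lo)&(a<hi)&(abs(b)<.03)&(W[...,2]>.004)&(W[...,2]<.12);q=np.sort(W[k][:,2]);print(n,lo,hi,len(q),q[:60:8].round(3))
E
```

```text
[ 6.01763125e-01 -1.68369072e-01  3.23654600e-04] 0.05973002900141414 [ 0.23215026 -0.74374889  0.47510787]
wrist8 -0.055 -0.03 16892 [0.009 0.01  0.011 0.012 0.012 0.013 0.013 0.014]
wrist8 0.028 0.055 15417 [0.009 0.01  0.011 0.011 0.012 0.012 0.013 0.013]
```

Tips are at about 9 mm. I'll go 4 mm lower, then close.

Emit:
play_rows(
  deltas=[
    [0,0,-0.003,0,0,0],
    [0,0,-0.002,0,0,0],
    [0,0,0,0,0,0],
  ],
)

```text
clock: 19.35
tool_pos: [0.6018, -0.1684, -0.0035]
orientation: [180.0, 0.0, -67.3]
force: [-0.2, 0.6, -0.3]
opening: 0.0594
gripper_force: 0.0
```

Emit:
play_rows(
  deltas=[
    [0,0,0,0,0,0],
    [0,0,0,0,0,0],
    [0,0,0,0,0,0],
    [0,0,0,0,0,0],
    [0,0,0,0,0,0],
    [0,0,0,0,0,0],
  ],
  gripper=-1,
)

```text
clock: 19.95
tool_pos: [0.6021, -0.1683, -0.0031]
orientation: [-180.0, -0.0, -67.3]
force: [-0.7, 0.4, 0.4]
opening: 0.0368
gripper_force: 30.0
```

Emit:
play_rows(
  deltas=[
    [0,0,0.015,0,0,0],
    [0,0,0.03,0,0,0],
    [0,0.02,0.03,0,0,0],
    [0,0.04,0,0,0,-0.03],
    [0,0.05,0,0,0,-0.04],
    [0,0.05,0,0,0,-0.04],
    [0,0.05,0,0,0,-0.04],
    [-0.01,0.034,0,0,0,-0.0317],
    [-0.03,0,0,0,0,0],
    [-0.05,0,0,0,0,0],
  ],
)

```text
clock: 20.95
tool_pos: [0.5311, 0.0282, 0.0573]
orientation: [-179.9, 0.0, -99.9]
force: [-1.2, 0.3, 0.4]
opening: 0.0372
gripper_force: 30.0
```

Emit:
play_rows(
  deltas=[
    [-0.05,0,0,0,0,0],
    [-0.04,0,0,0,0,0],
    [-0.0212,0,0,0,0,0],
    [0,0,0,0,0,0],
    [0,0,0,0,0,0],
    [0,0,0,0,0,0],
  ],
)

```text
clock: 21.55
tool_pos: [0.4422, 0.0272, 0.0573]
orientation: [-179.9, 0.0, -100.0]
force: [0.0, 0.1, -0.8]
opening: 0.0373
gripper_force: 30.0
```

```bash
cat > box.py <<'E'
from cloud import *
import sys
tag,lo,hi,x,y,col=sys.argv[1],*map(float,sys.argv[2:6]),sys.argv[6]
o=get_obs();print(o['tool_pos'],o['orientation'],o['opening'])
for n in('scene','side','wrist'):
    snap(n,n+tag);p,w,m=cloud(n+tag);g=p.astype(int);z=w[...,2]
    k=(z>lo)&(z<hi)&(np.hypot(w[...,0]-x,w[...,1]-y)<.065)
    if col=='red': k&=(g[...,2]>g[...,1]*1.6)&(g[...,2]>60)
    q=w[k]
    if len(q)>20: print(n,len(q),cv2.minAreaRect((q[:,:2]*1000).astype(np.float32)),np.percentile(q[:,2],[2,50,98]).round(4))
E
python3 box.py 9 .03 .09 .4412 .027 red
```

```text
[0.44220341 0.02720876 0.05732719] [-1.79933801e+02  3.85708844e-02 -9.99986899e+01] 0.037251692743917
scene 186 ((442.1286315917969, 24.601917266845703), (53.307708740234375, 36.22637176513672), 66.191162109375) [0.0735 0.076  0.079 ]
side 50 ((423.9557189941406, 25.45555877685547), (12.795825958251953, 53.90577697753906), 0.030455682426691055) [0.0737 0.076  0.0774]
wrist 4926 ((440.2665710449219, 27.460248947143555), (54.87651443481445, 37.892295837402344), 80.09918975830078) [0.0745 0.0761 0.0773]
```

Emit:
play_rows(
  deltas=[
    [-0.0003,0,-0.02,0,0,0],
    [0,0,-0.025,0,0,0],
    [0,0,-0.015,0,0,0],
    [0,0,-0.006,0,0,0],
    [0,0,-0.0035,0,0,0],
    [0,0,-0.001,0,0,0],
    [0,0,0,0,0,0],
    [0,0,0,0,0,0],
  ],
)

```text
clock: 22.5
tool_pos: [0.4412, 0.027, 0.0008]
orientation: [-180.0, 0.0, -100.0]
force: [0.3, -0.6, -0.1]
opening: 0.0369
gripper_force: 30.0
```

Emit:
play_rows(
  deltas=[
    [0,0,-0.0008,0,0,0],
    [0,0,0,0,0,0],
    [0,0,0,0,0,0],
  ],
)

```text
clock: 22.8
tool_pos: [0.4409, 0.0269, -0.0001]
orientation: [-180.0, 0.0, -100.0]
force: [-0.8, 0.0, -0.1]
opening: 0.0368
gripper_force: 30.0
```

Emit:
play_rows(
  deltas=[
    [0,0,0,0,0,0],
    [0,0,0,0,0,0],
    [0,0,0,0,0,0],
    [0,0,0,0,0,0],
    [0,0,0.02,0,0,0],
    [0,0,0.05,0,0,0],
    [0,0,0.05,0,0,0],
    [0,0,0,0,0,0],
    [0,0,0,0,0,0],
  ],
  gripper=0.36,
)

```text
clock: 23.7
tool_pos: [0.4414, 0.0272, 0.0967]
orientation: [-179.9, 0.1, -100.0]
force: [-0.6, -0.3, -0.5]
opening: 0.0596
gripper_force: 0.0
```

```bash
python3 box.py 10 .008 .03 .4412 .027 red
```

```text
[0.44137651 0.02720468 0.09666993] [-1.79880094e+02  1.09549589e-01 -1.00017722e+02] 0.059553800729258505
scene 201 ((438.9717712402344, 26.548133850097656), (52.71782684326172, 36.97117233276367), 78.63868713378906) [0.0138 0.0186 0.0209]
wrist 2664 ((439.1462097167969, 27.24449920654297), (53.78738021850586, 35.29148864746094), 79.75414276123047) [0.0177 0.019  0.0205]
```

Emit:
play_rows(
  deltas=[
    [0.04,0,0,0,0,0.0402],
    [0.04,0,0,0,0,0.0402],
    [0.04,0,0,0,0,0.0402],
    [0.04,-0.02,0,0,0,0.0402],
    [0.03,-0.02,0,0,0,0.0402],
    [0.0125,-0.0107,0,0,0,0.0402],
    [0,0,0,0,0,0],
    [0,0,0,0,0,0],
    [0,0,0,0,0,0],
  ],
)

```text
clock: 24.75
tool_pos: [0.6019, -0.0135, 0.095]
orientation: [179.9, 0.0, -56.7]
force: [0.5, 0.4, -0.4]
opening: 0.0599
gripper_force: 0.0
```

```bash
python3 box.py 11 .007 .026 .6033 -.0135 any; python3 -c "
from h import *
print(get_obs()['joint_pos'])"
```

```text
[ 0.6018574  -0.01348078  0.09500708] [ 1.79917852e+02  3.35663301e-02 -5.67159322e+01] 0.05986277462445182
scene 202 ((610.743408203125, -25.2027587890625), (23.57341766357422, 78.21709442138672), 33.08681869506836) [0.0073 0.0149 0.0182]
side 264 ((603.131103515625, -15.140556335449219), (20.849599838256836, 107.41854858398438), 34.17023849487305) [0.0078 0.0149 0.0187]
wrist 3631 ((605.4073486328125, -13.145896911621094), (20.25182342529297, 102.75694274902344), 33.33430862426758) [0.0133 0.016  0.0179]
[ 1.73018226e+01  1.97420497e+01 -1.77248558e+01 -3.71150122e-03
 -5.25271678e+01  1.60905010e+01]
```

Emit:
play_rows(
  deltas=[
    [0.001,0,-0.03,0,0,0],
    [0,0,-0.04,0,0,0],
    [0,0,-0.025,0,0,0],
    [0,0,-0.015,0,0,0],
    [0,0,-0.008,0,0,0],
    [0,0,-0.004,0,0,0],
    [0,0,0,0,0,0],
    [0,0,0,0,0,0],
  ],
)

```text
clock: 25.7
tool_pos: [0.6043, -0.0135, -0.001]
orientation: [-179.9, -0.0, -56.6]
force: [-0.9, -0.2, 0.6]
opening: 0.0594
gripper_force: 0.0
```

Emit:
play_rows(
  deltas=[
    [0,0,0,0,0,0],
    [0,0,0,0,0,0],
    [0,0,0,0,0,0],
    [0,0,0,0,0,0],
    [0,0,0,0,0,0],
    [0,0,0,0,0,0],
    [0,0,0,0,0,0],
  ],
  gripper=-1,
)

```text
clock: 26.4
tool_pos: [0.6038, -0.0137, -0.0018]
orientation: [-180.0, -0.0, -56.6]
force: [0.2, 0.4, 0.5]
opening: 0.0197
gripper_force: 30.0
```

Emit:
play_rows(
  deltas=[
    [0,0,0.02,0,0,0],
    [0,0,0.03,0,0,0],
    [-0.01,0.015,0.025,0,0,0],
    [-0.02,0.03,0,0,0,0.0335],
    [-0.033,0.046,0,0,0,0.0335],
    [-0.033,0.046,0,0,0,0.0335],
    [-0.033,0.046,0,0,0,0.0335],
    [-0.033,0.046,0,0,0,0.0335],
    [-0.02,0.03,0,0,0,0.0335],
    [-0.0134,0.02,0,0,0,0.0334],
  ],
)

```text
clock: 27.4
tool_pos: [0.446, 0.2111, 0.0583]
orientation: [-180.0, -0.0, -14.0]
force: [1.1, 0.0, -0.1]
opening: 0.0196
gripper_force: 30.0
```

Emit:
play_rows(
  deltas=[
    [0,0,0,0,0,0],
    [0,0,0,0,0,0],
    [0,0,0,0,0,0],
  ],
)

```text
clock: 27.7
tool_pos: [0.4475, 0.209, 0.058]
orientation: [180.0, 0.0, -14.5]
force: [0.7, 0.9, -0.4]
opening: 0.0195
gripper_force: 30.0
```

```bash
python3 box.py 12 .065 .08 .4475 .2095 any
```

```text
[0.44747845 0.20899783 0.05803127] [ 1.79985084e+02  8.67353408e-03 -1.45015053e+01] 0.019542316801630138
scene 219 ((441.71527099609375, 198.28549194335938), (32.27085494995117, 107.74604797363281), 66.05377197265625) [0.0656 0.0738 0.078 ]
side 180 ((444.18988037109375, 196.61618041992188), (32.8350944519043, 108.06809997558594), 83.046875) [0.0654 0.0734 0.0779]
wrist 6901 ((455.1746826171875, 208.8634033203125), (44.7190055847168, 91.02567291259766), 60.37543869018555) [0.0698 0.0758 0.0781]
```

```bash
python3 - <<'E'
from cloud import *
c,s=np.cos(np.radians(-14.4)),np.sin(np.radians(-14.4))
for n in('scene12','side12','wrist12'):
    p,w,m=cloud(n);dx,dy=w[...,0]-.4475,w[...,1]-.2095;a=c*dx+s*dy;b=-s*dx+c*dy
    k=(w[...,2]>.066)&(w[...,2]<.08)&(abs(b)<.02)&(abs(a)<.07);A,B=a[k],b[k];A0=A[abs(B)<.012]
    print(n,len(A),np.percentile(A0,[.5,99.5]).round(4))
    for lo,hi in((-.05,-.025),(.025,.05)):
        t=B[(A>lo)&(A<hi)]
        if len(t)>5: print('  ',lo,len(t),np.percentile(t,[1,50,99]).round(4))
E
```

```text
scene12 177 [-0.0546  0.0518]
   -0.05 74 [-0.0133 -0.0069  0.0082]
   0.025 40 [-0.0137 -0.0094 -0.0028]
side12 146 [-0.0531  0.0522]
   -0.05 35 [-0.014  -0.011  -0.0026]
   0.025 51 [-0.0156 -0.0083  0.0073]
wrist12 6790 [-0.0361  0.0524]
   -0.05 859 [-0.0093  0.0005  0.0108]
   0.025 2461 [-0.0092  0.0004  0.0102]
```

Emit:
play_rows(
  deltas=[
    [0.0015,0.0013,-0.02,0,0,0],
    [0,0,-0.025,0,0,0],
    [0,0,-0.015,0,0,0],
    [0,0,-0.006,0,0,0],
    [0,0,-0.0035,0,0,0],
    [0,0,-0.001,0,0,0],
    [0,0,0,0,0,0],
    [0,0,0,0,0,0],
  ],
)

```text
clock: 28.65
tool_pos: [0.4488, 0.2108, 0.0022]
orientation: [-180.0, -0.0, -14.4]
force: [0.8, 0.3, -0.3]
opening: 0.0198
gripper_force: 30.0
```

Emit:
play_rows(
  deltas=[
    [0,0,-0.001,0,0,0],
    [0,0,0,0,0,0],
    [0,0,0,0,0,0],
  ],
)

```text
clock: 28.95
tool_pos: [0.4486, 0.2106, 0.0011]
orientation: [-180.0, -0.0, -14.4]
force: [-0.9, -0.1, 1.8]
opening: 0.0196
gripper_force: 30.0
```

Emit:
play_rows(
  deltas=[
    [0,0,0,0,0,0],
    [0,0,0,0,0,0],
    [0,0,0,0,0,0],
    [0,0,0,0,0,0],
    [0,0,0.02,0,0,0],
    [0,0,0.05,0,0,0],
    [0,0,0.06,0,0,0],
    [0,0,0.06,0,0,0],
    [0,0,0.06,0,0,0],
    [0,0,0.04,0,0,0],
  ],
  gripper=0.36,
)

```text
clock: 29.95
tool_pos: [0.4492, 0.2109, 0.2368]
orientation: [-179.8, -0.1, -14.4]
force: [0.0, -0.1, -1.2]
opening: 0.0595
gripper_force: 0.0
```

Emit:
play_rows(
  deltas=[
    [0.04,0.0,0,0,0,0],
    [0.05,0.0,0,0,0,0],
    [0.02,0,0,0,0,0],
    [0,0,0,0,0,0],
    [0,0,0,0,0,0],
    [0,0,0,0,0,0],
  ],
)

```text
clock: 30.55
tool_pos: [0.5358, 0.2104, 0.2328]
orientation: [180.0, 0.0, -14.4]
force: [-0.3, 0.1, -0.3]
opening: 0.0597
gripper_force: 0.0
```

```bash
python3 box.py 13 .01 .03 .4475 .2095 any; python3 - <<'E'
from cloud import *
t=[top(f,0,.38,.51,-.36,.28,.0008) for f in('scene13','side13')];cv2.imwrite('pics/final.png',np.vstack(t))
for n in('scene13','side13'):
    p,w,m=cloud(n);g=p.astype(int);z=w[...,2];k=(z>.009)&(z<.03)&(np.hypot(w[...,0]-.4412,w[...,1]-.027)<.05);q=w[k];print('match',len(q),cv2.minAreaRect((q[:,:2]*1000).astype(np.float32)))
E
```

```text
[0.53581452 0.21038569 0.23284395] [ 1.79989381e+02  2.01900429e-02 -1.43911316e+01] 0.05972486027947572
scene 285 ((447.06793212890625, 208.86534118652344), (24.80035972595215, 107.22354125976562), 74.48274230957031) [0.0105 0.0179 0.0212]
side 193 ((445.82415771484375, 207.52117919921875), (27.05828285217285, 108.0105209350586), 72.93360900878906) [0.0106 0.0175 0.021 ]
wrist 1142 ((461.159912109375, 208.7938232421875), (19.757354736328125, 79.44680786132812), 75.91830444335938) [0.0135 0.019  0.0213]
match 295 ((439.5554504394531, 25.391504287719727), (57.80158233642578, 36.87323760986328), 80.43903350830078)
match 0 ((0.0, 0.0), (0.0, 0.0), 0.0)
```

View pics/final.png

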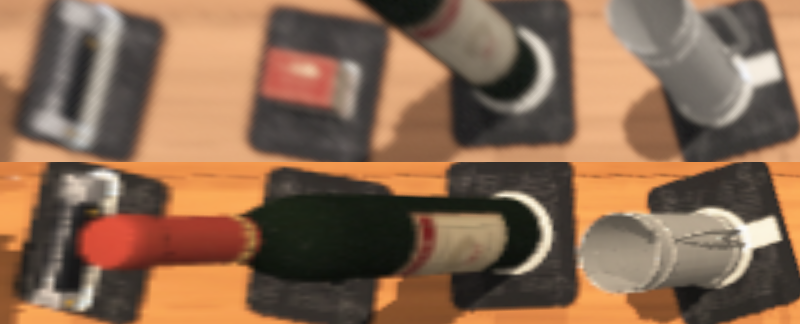

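The top-down warp shows every item on its matching mat. I'll take one wrist look at the matchbox and corkscrew to check their centring.

Emit:
play_rows(
  deltas=[
    [-0.0425,-0.028,0.02,0,0,0],
    [-0.0425,-0.028,0.02,0,0,0],
    [-0.0425,-0.028,0,0,0,0],
    [-0.0425,-0.0285,0,0,0,0],
    [0,0,0,0,0,0],
    [0,0,0,0,0,0],
    [0,0,0,0,0,0],
  ],
)

```text
clock: 31.4
tool_pos: [0.4008, 0.1209, 0.2653]
orientation: [-179.9, -0.0, -14.4]
force: [-0.3, 0.8, -0.1]
opening: 0.0598
gripper_force: 0.0
```

```bash
python3 - <<'E'
from cloud import *
print(get_obs()['tool_pos'],get_obs()['orientation']);snap('wrist','w14');p,w,m=cloud('w14');z=w[...,2]
for x,y in((.4475,.2095),(.4412,.027)):
    k=(z>.012)&(z<.03)&(np.hypot(w[...,0]-x,w[...,1]-y)<.06);q=w[k]
    if len(q): print(len(q),cv2.minAreaRect((q[:,:2]*1000).astype(np.float32)))
t=top('w14',0,.37,.53,-.02,.28,.0004);cv2.imwrite('pics/fin2.png',t)
E
```

```text
[0.4008121  0.12093344 0.26532072] [-1.79946497e+02 -4.20092444e-02 -1.43719503e+01]
1533 ((447.46173095703125, 211.91012573242188), (20.875761032104492, 106.85797119140625), 75.5382080078125)
1466 ((439.0770263671875, 27.0162410736084), (53.65378189086914, 36.06914138793945), 79.64087677001953)
```

View pics/fin2.png

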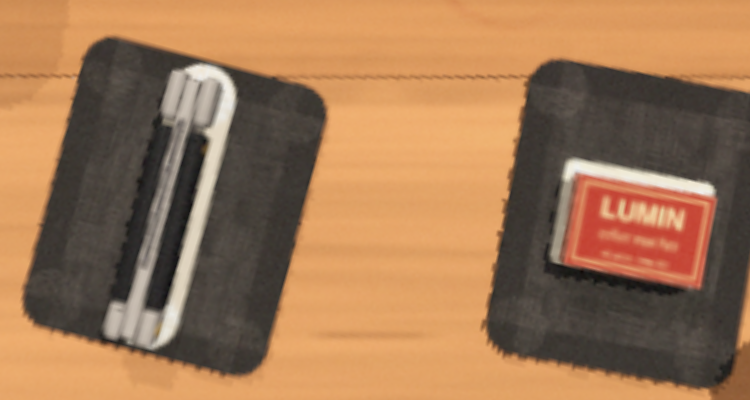

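```bash
python3 - <<'E'
from cloud import *
t=top('w14',0,.37,.53,-.06,.30,.0005);i=t.astype(int);k=((i.max(2)-i.min(2)<45)).astype(np.uint8)
k=cv2.morphologyEx(cv2.morphologyEx(k,cv2.MORPH_CLOSE,np.ones((15,15))),cv2.MORPH_OPEN,np.ones((21,21)))
cs,_=cv2.findContours(k,cv2.RETR_EXTERNAL,cv2.CHAIN_APPROX_NONE)
for c in cs:
    if cv2.contourArea(c)>8000:
        h=cv2.convexHull(c);r=cv2.minAreaRect(h);print(round(.53-r[0][1]*.0005,4),round(.30-r[0][0]*.0005,4),np.array(r[1])*.5,r[2])
E
```

```text
0.4409 0.0276 [100.32846832 119.94695282] 9.963804244995117
0.4474 0.2102 [ 99.80340576 119.4487915 ] 14.03624439239502
```

The matchbox and corkscrew are within about 2 mm and 0.5° of their silhouettes. The bottle and cup are within 1 mm. I'm handing the job in.

```bash
python3 -c "
from plant import *
print(close_job())"
```

```text
the job is handed in; nothing more can be done
None
```

The half bottle, steel cup, matchbox and corkscrew are each on their matching mat, within about 2 mm of the silhouette. The cup's handle is over the tab, the votive was left alone, and the job was handed in at about 31 s.

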